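Snap the clip lid onto the packed food tub

ROBOT

A 6-joint arm with a two-finger parallel gripper is mounted at the origin on a cart in front of the work surface, level with it; the furniture and walls round the work are solid. World frame = base frame: x ahead of the robot, y to its left, z up, the work surface at z = 0. Lengths are in mm, angles in degrees, forces in N, time in s.
With the tool pointing down it reaches from about 300 to 850 mm from the base axis. Payload 4.2 kg.
Tool frame: the origin (TCP) lies at the very end of the fingers, on their centre line; the grasp point (between the pads) lies 19 mm behind it (env.grip_point_offset is the distance from the TCP to the grasp point, in mm); z points along the fingers, y is the line along which they close (so a half turn about z gives the same grasp; the last joint's range is limited). The gripper opens to 91 mm and grips with 3 to 60 N. Pads are 32 mm wide; open, the fingers measure 118 mm over their backs; the gripper's body (76 mm by 178 mm) begins 60 mm behind the grasp point.
Start: joints at [-72.708, 18.312, 89.639, -0, 72.044, -1.146], TCP at [181.861, -545.499, 213.976] pointing down, gripper open.
Joint ranges: [-177.97, 177.97], [-48.28, 115.42], [12.27, 149.76], [-77.06, 257.06], [2.81, 150.46], [-146.56, 146.56]. Speed limits (degrees/s): [147.25, 147.25, 180, 180, 180, 180].

INTERFACE

Orientations are given as [roll, pitch, yaw] about the fixed x, y, z axes, in that order (R = Rz(yaw) Ry(pitch) Rx(roll)).
In Python, from workcell import env gives the robot as it stands. The module is installed in compiled form; this text tells all that it offers.
- The arm moves only by the tool arm_command, never from a script. Its argument "rows" is a list of rows, each an object with "delta_pos": the shift along the tool's x, y, z in mm, a list of three; "roll": the turn about the tool's z in units of 5 degrees (1.0 is 5 degrees); "jaw": the opening in per cent of the stroke, from 0 (shut) to 100 (fully open). A call has 1 to 20 rows; each row is the pose to reach, as a shift and turn from the pose commanded when the call began, along the tool's axes at that moment; what a row does not reach only later rows make up. A row lasts 1/12 s, in which the tool goes at most 41.7 mm and 7.16 degrees, less where a joint would pass 70% of its speed; a pose out of reach is approached as far as the arm can. A call with a gripper value outside its range is refused whole. The fingers move at their own pace and stop on an object; "squeeze" is the grip in N (left out, the last holds). Time passes only in rows, so rows that repeat a pose let the fingers close. It gives the time, the measured TCP pose, the force, the opening and the grip force at its end, in the units of the state.
- env.state(): the state, without advancing time (a new reading comes with each control period).
- env.grab_frame(name): name is "scene" or "top" or "wrist"; returns a dict with "img" (420x560x3 uint8, blue, green, red), "z_map" (420x560 float32, mm along the optical axis (not along the pixel's ray), 0 where there is no reading), "fov_y" (degrees; the focal length in pixels is half the picture's height over the tangent of half this angle, whatever the lens; pixels are square), "cx", "cy" (the principal point, pixels), "R" (3x3) and "t" (3): a world point X has camera coordinates R X + t; the wrist camera has in their place "T_tool_cam" (4x4, takes a point from camera to tool coordinates, whose origin is the TCP and whose axes are the flange's). Camera axes: x right, y down, z forward; pixel columns grow to the right and rows downward; lengths in mm; the calibration is good to about 2 mm. A picture is of the moment at which its call begins: read the wrist's pose just before it.
- env.job_done(): hands the job in; it is judged then, once.
The state is a dict: "time_s": time; "qpos": joint angles; "qvel": joint speeds; "effort": joint torques, N m; "ee_pos": TCP position; "ee_rot": TCP orientation; "force": force on the tool from outside, world axes, zero at the start; "torque": the same for the moment, N m; "gripper_width": finger opening in mm; "gripper_force": force on a finger pad.
Only numpy, scipy, OpenCV 4.12 (cv2) and the standard library are available. Lean on these libraries where they do the work, as an engineer would, in place of code of your own. Each camera call takes 0.05 s, during which the arm holds its last target. There are 200 camera calls.

TASK

Close the blue tub that has the yellow sauce pot in it: pick the green clip lid up by its handle, set it level on that tub and press it straight down until all four clips have snapped under the rim. Leave the empty tub open and where it stands, and keep both tubs upright on the counter.

Things in the scene. Friction and masses are not known exactly. Their poses are not given: they have to be found in the camera images.
- lid: Green disc 124 mm across, 7.5 mm thick, 0.11 kg. Origin: centre of its underside, 34 mm above the counter at the start, as it stands on 4 green tabs that flare to 80 mm from centre and guide it over the rim from up to 8 mm off. Between them 4 sprung white clips; they meet the rim with the origin 10-16 mm above its top, snap under at about 10 N down, and the disc drops onto the rim. Any yaw.
- lid_handle (a point): Centre of the flat top of the lid's white bar handle, 42 mm above the lid's origin on its axis. The bar is 46 mm long along this frame's (and the lid's) x axis, 20 mm wide along y, and stands 34 mm above the disc. Grip it across the 20 mm, with the fingertips just above the disc.
- packed_tub: Blue round stoneware tub, 70 mm high, with a yellow sauce pot with a pale lid (70 mm across, 40 mm high) standing inside below the rim; loose on the counter, 0.55 kg. Slides easily. Origin: centre of its underside; z up. The outward rim at the top is 124 mm across and 6 mm thick; the mouth is about 102 mm across.
- empty_tub: Blue round stoneware tub of the same shape and size (70 mm high, rim 124 mm across), but empty; loose on the counter, 0.55 kg. Origin: centre of its underside; z up. It stays open and where it stands.
Things that resemble listed ones, but are neither listed nor needed, are in the scene too. What is shaped like the packed_tub but pink is not meant.

How it is judged (in metres and radians):
At the end, for the whole second after the job is handed in: The lid sits snapped on the tub with the sauce pot: disc within 3.5 mm of the rim top, 8 mm of centre, 0.04 rad of parallel; both tubs upright within 0.1 rad, the packed one on the counter, the empty one within 30 mm of its start; lid and packed tub at rest (z of lid in the frame of packed_tub between 0.066 and 0.0735 m and horizontal distance between lid and packed_tub below 0.008 m and angle between the z axis of lid and the z axis of packed_tub, either way round below 0.04 rad and angle between each of packed_tub, empty_tub's own z axis and vertical below 0.1 rad and height (world z) of packed_tub below 0.01 m and distance of empty_tub from where it was at the start of the episode below 0.03 m and linear speed of each of lid, packed_tub below 0.02 m/s); the robot touches nothing.
It fails at once if the packed tub is tipped by more than 0.35 rad (angle between packed_tub's own z axis and vertical above 0.35 rad).
It fails at once if the packed tub is lifted off the counter by more than 20 mm (height (world z) of packed_tub above 0.02 m).
It fails at once if the empty tub is pushed more than 50 mm or tipped over (distance of empty_tub from where it was at the start of the episode above 0.05 m or angle between empty_tub's own z axis and vertical above 0.35 rad).
It also fails if it takes over 35 s, if anything falls off the work surface, if the arm or the gripper's body presses on something with over 40 N, if the wrist force passes 120 N, or if a joint passes its speed limit or range.

## Working session

There is one attempt and no reset: what is moved stays moved. The work goes in short steps, Python scripts to look and compute and a tool call to move; the robot and the scene stay as the last step left them, time stands still between calls to the robot, and variables do not carry over. Pictures are saved under pics/ and viewed, at most 10 in all, crops included, and the job is handed in when it is done.

Besides the shell and the picture viewer there is one more tool, called after "Request:" as name(argument=value, ...) on one line, values as JSON. arm_command: Moves the arm, as the interface text tells. Its arguments: {"type":"object","properties":{"rows":{"type":"array"},"squeeze":{"type":"number"}},"required":["rows"]}

```bash
mkdir -p pics
cat > h.py <<'E'
import numpy as np, cv2
from workcell import env
def cloud(f):
    h,w=f["z_map"].shape; fl=h/2/np.tan(np.radians(f["fov_y"]/2))
    v,u=np.mgrid[:h,:w]; z=f["z_map"].astype(float)
    P=np.stack([(u-f["cx"])/fl*z,(v-f["cy"])/fl*z,z],-1)
    P=(P-f["t"])@f["R"]   # R^T (P-t)
    P[z==0]=np.nan
    return P
E
python3 - <<'E'
from h import *
import pickle
for n in("top","scene"):
    f=env.grab_frame(n); pickle.dump(f,open(n+".pkl","wb")); cv2.imwrite(f"pics/{n}0.png",f["img"])
s=env.state(); print(s["time_s"],s["ee_pos"],s["ee_rot"],s["gripper_width"])
E
```

```text
0.1 [ 181.71994893 -545.04237391  213.19487333] [-1.79907231e+02  5.01201913e-04  1.84403251e+01] 91.37704678893765
```

View pics/top0.png

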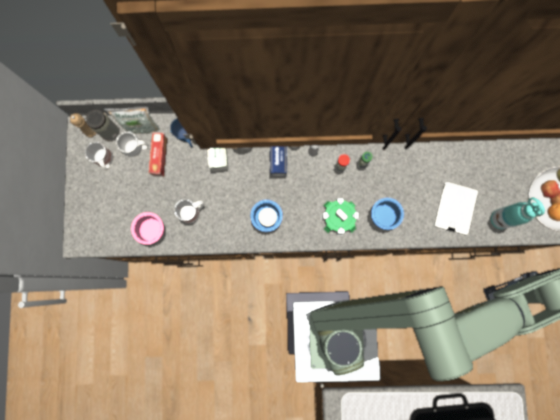

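View pics/scene0.png

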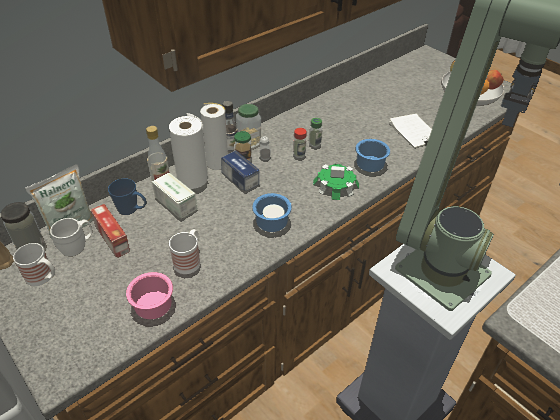

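The top picture shows three round tubs. The blue one at (266,215) has a pale disc inside, so it is the packed one. The blue one at (387,213) is empty, and the pink one at (148,228) is not meant. The lid is at (341,215), with its bar running diagonally.

Run:
```python
from h import *
import pickle
f=pickle.load(open("top.pkl","rb")); P=cloud(f); hsv=cv2.cvtColor(f["img"],cv2.COLOR_BGR2HSV)
u,v=np.meshgrid(np.arange(560),np.arange(420))
def fit(p):
    A=np.c_[2*p[:,:2],np.ones(len(p))]; s=np.linalg.lstsq(A,(p[:,:2]**2).sum(1),rcond=None)[0]
    return s[:2],np.sqrt(s[2]+s[0]**2+s[1]**2)
for n,c in(("packed",(266,215)),("empty",(387,213)),("lid",(341,215))):
    near=np.hypot(u-c[0],v-c[1])<26
    q=P[near]; q=q[np.isfinite(q[:,2])]
    print(n,"zpct",np.percentile(q[:,2],[1,10,50,90,99]).round(1))
    if n!="lid":
        r=q[(q[:,2]>62)&(q[:,2]<78)]; print(" rim n",len(r),"mean",r.mean(0).round(1),"mid",((r.min(0)+r.max(0))/2).round(1),"ext",np.ptp(r,axis=0).round(1),fit(r))
    else:
        d=q[(q[:,2]>36)&(q[:,2]<50)]; print(" disc",d.mean(0).round(1),((d.min(0)+d.max(0))/2).round(1),np.ptp(d,axis=0))
        b=q[(q[:,2]>66)]; m=cv2.minAreaRect(b[:,:2].astype(np.float32)); print(" bar",len(b),b.mean(0),m)
        w,V=np.linalg.eigh(np.cov(b[:,:2].T)); print(" axis",np.degrees(np.arctan2(V[1,1],V[0,1])))
big=cv2.resize(f["img"][175:260,230:430],None,fx=4,fy=4,interpolation=cv2.INTER_CUBIC); cv2.imwrite("pics/crop.png",big)
```

```text
packed zpct [-10.3  -4.5   3.6  65.8  76. ]
 rim n 265 mean [489.  257.9  69.2] mid [487.2 258.6  69.9] ext [122.9 120.8  15.8] (array([486.72377246, 257.12129997]), np.float64(55.884009097416666))
empty zpct [-10.   -4.5   3.2  66.7  75.6]
 rim n 273 mean [ 480.9 -211.2   69.7] mid [ 480.7 -210.9   70. ] ext [122.5 124.3  15.7] (array([ 480.81735071, -210.51101785]), np.float64(56.062871869758325))
lid zpct [-10.5  -4.4   6.3  45.3  75. ]
 disc [481.4 -33.7  41.9] [482.4 -32.6  43. ] [132.78960856 134.70486371  13.89862713]
 bar 59 [481.58842663 -33.56569124  74.49485232] ((480.8155517578125, -34.16820526123047), (43.49312973022461, 20.077884674072266), 43.476322174072266)
 axis -136.0670615898205
```

View pics/crop.png

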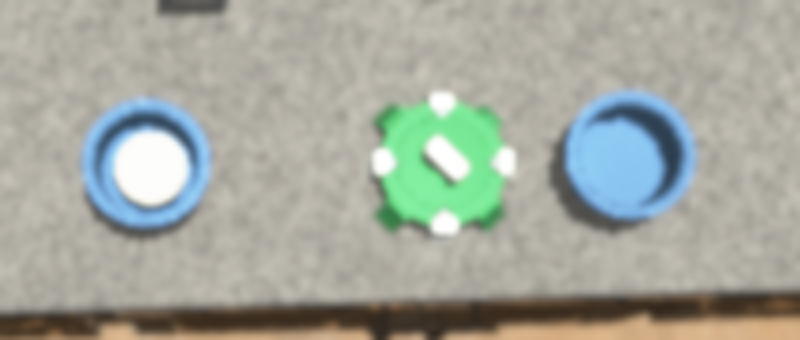

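The crop confirms it: the left blue tub at about (146,165) holds the pale-lidded pot, and the right one at (630,155) is empty. The lid's bar is at about (446,158), with its axis at 44° in the world. I'll move above the lid now.

Request:
arm_command(rows=[{"delta_pos":[9,-8,1],"roll":-0.1,"jaw":100},{"delta_pos":[27,-23,4],"roll":-0.3,"jaw":100},{"delta_pos":[54,-47,7],"roll":-0.6,"jaw":100},{"delta_pos":[80,-70,11],"roll":-0.9,"jaw":100},{"delta_pos":[107,-94,14],"roll":-1.2,"jaw":100},{"delta_pos":[134,-117,18],"roll":-1.5,"jaw":100},{"delta_pos":[161,-141,22],"roll":-1.8,"jaw":100},{"delta_pos":[187,-164,25],"roll":-2.1,"jaw":100},{"delta_pos":[214,-187,29],"roll":-2.4,"jaw":100},{"delta_pos":[241,-211,32],"roll":-2.8,"jaw":90},{"delta_pos":[268,-234,36],"roll":-3.1,"jaw":80},{"delta_pos":[295,-258,40],"roll":-3.4,"jaw":70},{"delta_pos":[321,-281,43],"roll":-3.7,"jaw":70},{"delta_pos":[348,-304,47],"roll":-4.0,"jaw":70},{"delta_pos":[375,-328,50],"roll":-4.3,"jaw":70},{"delta_pos":[402,-351,54],"roll":-4.6,"jaw":70},{"delta_pos":[424,-371,57],"roll":-4.8,"jaw":70},{"delta_pos":[437,-382,59],"roll":-5.0,"jaw":70},{"delta_pos":[446,-390,60],"roll":-5.1,"jaw":70},{"delta_pos":[446,-390,60],"roll":-5.1,"jaw":70}])

```text
time_s: 1.77
ee_pos: [481.9, -32.5, 153.5]
ee_rot: [-180.0, -0.0, 44.1]
force: [0.4, 1.1, 0.5]
gripper_width: 64.1
gripper_force: 0.0
```

Run:
```python
from h import *
from scipy.spatial.transform import Rotation as R
s=env.state(); f=env.grab_frame("wrist"); cv2.imwrite("pics/w1.png",f["img"])
T=np.eye(4); T[:3,:3]=R.from_euler("xyz",s["ee_rot"],degrees=True).as_matrix(); T[:3,3]=s["ee_pos"]
M=np.linalg.inv(T@np.array(f["T_tool_cam"])); f["R"],f["t"]=M[:3,:3],M[:3,3]; P=cloud(f)
q=P.reshape(-1,3); q=q[np.isfinite(q[:,2])&(np.hypot(q[:,0]-481,q[:,1]+34)<40)]
b=q[(q[:,2]>68)&(q[:,2]<82)]; print(s["time_s"],s["ee_pos"],s["ee_rot"],s["gripper_width"],s["force"],s["qpos"])
print(len(b),b.mean(0),cv2.minAreaRect(b[:,:2].astype(np.float32)))
```

```text
1.7667 [481.90457089 -32.48505124 153.54281837] [-1.79960701e+02 -4.97261682e-03  4.41046825e+01] 64.11892432022228 [0.35980709 1.13797968 0.48884612] [-5.24119789e+00  1.29699573e+01  1.06615670e+02  3.37711143e-02
  6.04409524e+01  4.06374511e+01]
1286 [483.4864441  -33.76093077  73.76115768] ((482.3482666015625, -35.13844299316406), (46.56609344482422, 19.767147064208984), 43.70292663574219)
```

View pics/w1.png

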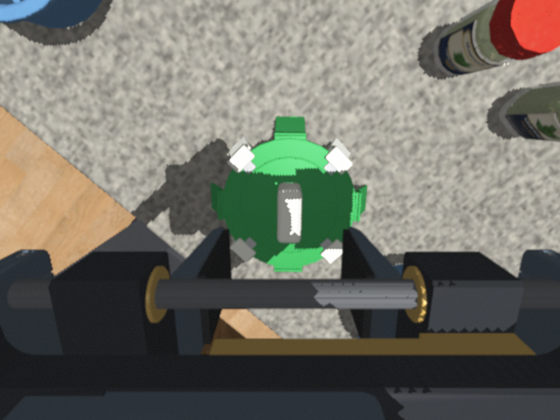

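The wrist view shows the bar at about (289,213), between the fingers and aligned with the tool. It is centred to within about 1.5 mm, so I'll descend and grip.

Request:
arm_command(rows=[{"delta_pos":[-1,1,10],"roll":0,"jaw":70},{"delta_pos":[-1,1,25],"roll":0,"jaw":70},{"delta_pos":[-1,1.5,45],"roll":0,"jaw":70},{"delta_pos":[-1,1.5,65],"roll":0,"jaw":70},{"delta_pos":[-1,1.5,80],"roll":0,"jaw":70},{"delta_pos":[-1,1.5,92],"roll":0,"jaw":70},{"delta_pos":[-1,1.5,101],"roll":0,"jaw":70},{"delta_pos":[-1,1.5,106],"roll":0,"jaw":70},{"delta_pos":[-1,1.5,109],"roll":0,"jaw":70},{"delta_pos":[-1,1.5,109],"roll":0,"jaw":70},{"delta_pos":[-1,1.5,109],"roll":0,"jaw":40},{"delta_pos":[-1,1.5,109],"roll":0,"jaw":25},{"delta_pos":[-1,1.5,109],"roll":0,"jaw":10},{"delta_pos":[-1,1.5,109],"roll":0,"jaw":0},{"delta_pos":[-1,1.5,109],"roll":0,"jaw":0},{"delta_pos":[-1,1.5,109],"roll":0,"jaw":0},{"delta_pos":[-1,1.5,109],"roll":0,"jaw":0},{"delta_pos":[-1,1.5,109],"roll":0,"jaw":0}], squeeze=40)

```text
time_s: 3.32
ee_pos: [482.0, -36.2, 45.0]
ee_rot: [180.0, -0.0, 43.9]
force: [-0.1, -0.1, 0.3]
gripper_width: 20.0
gripper_force: 40.0
```

Request:
arm_command(rows=[{"delta_pos":[0,0,-4],"roll":0,"jaw":0},{"delta_pos":[0,0,-12],"roll":0,"jaw":0},{"delta_pos":[0,0,-25],"roll":0,"jaw":0},{"delta_pos":[0,0,-42],"roll":0,"jaw":0},{"delta_pos":[0,0,-60],"roll":0,"jaw":0},{"delta_pos":[0,0,-78],"roll":0,"jaw":0},{"delta_pos":[0,0,-94],"roll":0,"jaw":0},{"delta_pos":[0,0,-105],"roll":0,"jaw":0},{"delta_pos":[0,0,-110],"roll":0,"jaw":0},{"delta_pos":[0,0,-110],"roll":0,"jaw":0}])

```text
time_s: 4.15
ee_pos: [482.6, -36.3, 156.4]
ee_rot: [179.9, -0.1, 43.9]
force: [-0.2, -0.8, -1.2]
gripper_width: 19.7
gripper_force: 40.0
```

```bash
cat >> h.py <<'E'
from scipy.spatial.transform import Rotation as Ro
def wrist():
    s=env.state(); f=env.grab_frame("wrist")
    T=np.eye(4); T[:3,:3]=Ro.from_euler("xyz",s["ee_rot"],degrees=True).as_matrix(); T[:3,3]=s["ee_pos"]
    M=np.linalg.inv(T@np.array(f["T_tool_cam"])); f["R"],f["t"]=M[:3,:3],M[:3,3]
    return s,f,cloud(f)
E
python3 - <<'E'
from h import *
s,f,P=wrist(); cv2.imwrite("pics/w2.png",f["img"])
print(s["ee_pos"],s["ee_rot"],s["gripper_width"],s["force"])
g=cv2.inRange(cv2.cvtColor(f["img"],cv2.COLOR_BGR2HSV),(45,80,40),(80,255,255))>0
q=P[g]; z=s["ee_pos"][2]; q=q[np.isfinite(q[:,2])&(np.hypot(*(q[:,:2]-s["ee_pos"][:2]).T)<58)&(abs(q[:,2]-z+3.5)<12)]
c=np.linalg.lstsq(np.c_[q[:,:2]-s["ee_pos"][:2],np.ones(len(q))],q[:,2],rcond=None)[0]; print(len(q),q.mean(0),"plane",c, "disc top - tcp",c[2]-z)
E
```

```text
[482.63898785 -36.31719035 156.40161384] [ 1.79867625e+02 -1.06145240e-01  4.39381863e+01] 19.735916665038054 [-0.20226703 -0.76152642 -1.22230318]
12900 [499.57610394 -19.89580771 150.657426  ] plane [2.90199960e-03 5.48047516e-04 1.50599275e+02] disc top - tcp -5.802339049062198
```

View pics/w2.png

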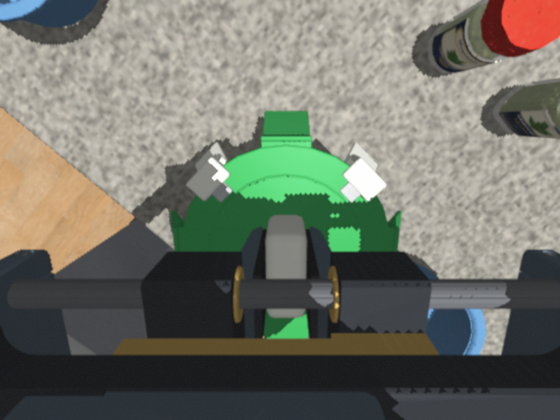

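The lid is held level: its disc fills roughly (175–400, 145–255), and the plane fit gives a tilt of about 0.003 rad. I'll carry it over the packed tub.

Request:
arm_command(rows=[{"delta_pos":[4,-4,0],"roll":0,"jaw":0},{"delta_pos":[12,-12,0],"roll":0,"jaw":0},{"delta_pos":[25,-25,0],"roll":0,"jaw":0},{"delta_pos":[41,-41,0],"roll":0,"jaw":0},{"delta_pos":[58,-59,0],"roll":0,"jaw":0},{"delta_pos":[75,-76,0],"roll":0,"jaw":0},{"delta_pos":[92,-93,0],"roll":0,"jaw":0},{"delta_pos":[109,-110,0],"roll":0,"jaw":0},{"delta_pos":[126,-127,0],"roll":0,"jaw":0},{"delta_pos":[143,-144,0],"roll":0,"jaw":0},{"delta_pos":[160,-161,0],"roll":0,"jaw":0},{"delta_pos":[176,-178,0],"roll":0,"jaw":0},{"delta_pos":[189,-191,0],"roll":0,"jaw":0},{"delta_pos":[198,-201,0],"roll":0,"jaw":0},{"delta_pos":[203,-206,0],"roll":0,"jaw":0},{"delta_pos":[205.5,-208,0],"roll":0,"jaw":0},{"delta_pos":[205.5,-208,0],"roll":0,"jaw":0},{"delta_pos":[205.5,-208,0],"roll":0,"jaw":0}])

```text
time_s: 5.7
ee_pos: [485.4, 255.5, 154.7]
ee_rot: [180.0, 0.1, 43.9]
force: [-0.0, -0.4, -1.0]
gripper_width: 19.4
gripper_force: 40.0
```

Run:
```python
from h import *
s,f,P=wrist(); im1=f["img"]
print(s["time_s"],s["ee_pos"],s["ee_rot"],s["force"],s["gripper_width"])
def fit(p):
    A=np.c_[2*p[:,:2],np.ones(len(p))]; r=np.linalg.lstsq(A,(p[:,:2]**2).sum(1),rcond=None)[0]; return r[:2],np.sqrt(r[2]+r[0]**2+r[1]**2)
q=P.reshape(-1,3); q=q[np.isfinite(q[:,2])]
r=q[(abs(q[:,2]-70)<4)&(np.hypot(q[:,0]-487,q[:,1]-257)<75)]; print("tub rim seen",len(r),r.mean(0) if len(r) else "")
f=env.grab_frame("scene"); P=cloud(f); im2=f["img"]
hsv=cv2.cvtColor(im2,cv2.COLOR_BGR2HSV); b=cv2.inRange(hsv,(95,90,40),(120,255,255))>0
q=P[b]; q=q[np.isfinite(q[:,2])&(np.hypot(q[:,0]-487,q[:,1]-257)<90)&(q[:,2]>45)]
print("scene blue",len(q),q.min(0),q.max(0))
cv2.imwrite("pics/m3.png",np.hstack([cv2.resize(im1,(400,300)),cv2.resize(im2[100:300,180:400],(400,364))[:300]]))
```

```text
5.7 [485.43061618 255.49261432 154.73707076] [1.79986147e+02 5.27694266e-02 4.39196396e+01] [-0.04100149 -0.39395392 -0.95321554] 19.423527361962183
tub rim seen 273 [529.29124909 287.72939905  68.7416419 ]
scene blue 28 [424.73942871 203.98626371  48.95565359] [493.1973112  307.20695149  73.88989927]
```

View pics/m3.png

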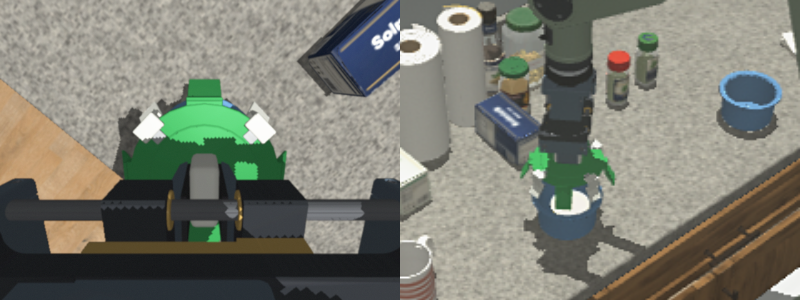

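The lid hangs over the packed tub, with only a sliver of blue rim visible past its front edge in the wrist view. The navy box is clear of it. I'll lower until the clips are just above the rim.

Request:
arm_command(rows=[{"delta_pos":[1,0,5],"roll":0,"jaw":0},{"delta_pos":[1,0,13],"roll":0,"jaw":0},{"delta_pos":[1,0,23],"roll":0,"jaw":0},{"delta_pos":[1,0,32],"roll":0,"jaw":0},{"delta_pos":[1,0,38],"roll":0,"jaw":0},{"delta_pos":[1,0,42],"roll":0,"jaw":0},{"delta_pos":[1,0,46],"roll":0,"jaw":0},{"delta_pos":[1,0,50],"roll":0,"jaw":0},{"delta_pos":[1,0,53],"roll":0,"jaw":0},{"delta_pos":[1,0,55],"roll":0,"jaw":0},{"delta_pos":[1,0,55],"roll":0,"jaw":0},{"delta_pos":[1,0,55],"roll":0,"jaw":0}])

```text
time_s: 6.8
ee_pos: [486.4, 256.9, 100.0]
ee_rot: [180.0, -0.0, 43.9]
force: [-0.0, -0.6, -1.5]
gripper_width: 19.7
gripper_force: 40.0
```

No lateral force shows. I'll press slowly.

Request:
arm_command(rows=[{"delta_pos":[0,0,2],"roll":0,"jaw":0},{"delta_pos":[0,0,4],"roll":0,"jaw":0},{"delta_pos":[0,0,6],"roll":0,"jaw":0},{"delta_pos":[0,0,8],"roll":0,"jaw":0},{"delta_pos":[0,0,9],"roll":0,"jaw":0},{"delta_pos":[0,0,9],"roll":0,"jaw":0},{"delta_pos":[0,0,9],"roll":0,"jaw":0}])

```text
time_s: 7.38
ee_pos: [487.1, 257.0, 92.2]
ee_rot: [179.9, -0.1, 44.0]
force: [-0.0, -1.6, 6.7]
gripper_width: 19.9
gripper_force: 40.0
```

Request:
arm_command(rows=[{"delta_pos":[0,0,1],"roll":0,"jaw":0},{"delta_pos":[0,0,2],"roll":0,"jaw":0},{"delta_pos":[0,0,3],"roll":0,"jaw":0},{"delta_pos":[0,0,4],"roll":0,"jaw":0},{"delta_pos":[0,0,5],"roll":0,"jaw":0},{"delta_pos":[0,0,6],"roll":0,"jaw":0},{"delta_pos":[0,0,7],"roll":0,"jaw":0},{"delta_pos":[0,0,8],"roll":0,"jaw":0},{"delta_pos":[0,0,8],"roll":0,"jaw":0},{"delta_pos":[0,0,8],"roll":0,"jaw":0}])

```text
time_s: 8.22
ee_pos: [485.9, 256.7, 82.3]
ee_rot: [-180.0, 0.1, 43.9]
force: [1.3, -0.6, -1.1]
gripper_width: 19.6
gripper_force: 40.0
```

Request:
arm_command(rows=[{"delta_pos":[0,0,1],"roll":0,"jaw":0},{"delta_pos":[0,0,2],"roll":0,"jaw":0},{"delta_pos":[0,0,3],"roll":0,"jaw":0},{"delta_pos":[0,0,3.5],"roll":0,"jaw":0},{"delta_pos":[0,0,4],"roll":0,"jaw":0},{"delta_pos":[0,0,4],"roll":0,"jaw":0},{"delta_pos":[0,0,4],"roll":0,"jaw":0}])

```text
time_s: 8.8
ee_pos: [486.2, 256.9, 81.5]
ee_rot: [180.0, -0.1, 43.9]
force: [-4.1, -2.6, 15.7]
gripper_width: 20.1
gripper_force: 40.0
```

The lid bottoms out at TCP z 81.5, where 81 is expected. I'll press a little harder, relax to neutral, and then open.

Request:
arm_command(rows=[{"delta_pos":[0,0,1],"roll":0,"jaw":0},{"delta_pos":[0,0,2],"roll":0,"jaw":0},{"delta_pos":[0,0,3],"roll":0,"jaw":0},{"delta_pos":[0,0,3],"roll":0,"jaw":0},{"delta_pos":[0,0,3],"roll":0,"jaw":0}])

```text
time_s: 9.22
ee_pos: [486.3, 256.9, 81.5]
ee_rot: [180.0, -0.1, 43.9]
force: [-9.0, -5.5, 33.7]
gripper_width: 19.8
gripper_force: 40.0
```

Request:
arm_command(rows=[{"delta_pos":[0,0,-3],"roll":0,"jaw":0},{"delta_pos":[0,0,-6],"roll":0,"jaw":0},{"delta_pos":[0,0,-6],"roll":0,"jaw":0},{"delta_pos":[0,0,-6],"roll":0,"jaw":0},{"delta_pos":[0,0,-6],"roll":0,"jaw":30},{"delta_pos":[0,0,-6],"roll":0,"jaw":45},{"delta_pos":[0,0,-6],"roll":0,"jaw":60},{"delta_pos":[0,0,-6],"roll":0,"jaw":60},{"delta_pos":[0,0,-6],"roll":0,"jaw":60},{"delta_pos":[0,0,-6],"roll":0,"jaw":60}])

```text
time_s: 10.05
ee_pos: [486.3, 256.8, 81.8]
ee_rot: [180.0, 0.0, 43.9]
force: [0.6, -0.0, -0.4]
gripper_width: 54.1
gripper_force: 0.0
```

Request:
arm_command(rows=[{"delta_pos":[0,0,-4],"roll":0,"jaw":60},{"delta_pos":[0,0,-12],"roll":0,"jaw":60},{"delta_pos":[0,0,-25],"roll":0,"jaw":60},{"delta_pos":[0,0,-42],"roll":0,"jaw":60},{"delta_pos":[0,0,-60],"roll":0,"jaw":60},{"delta_pos":[0,0,-80],"roll":0,"jaw":60},{"delta_pos":[0,0,-98],"roll":0,"jaw":60},{"delta_pos":[0,0,-112],"roll":0,"jaw":60},{"delta_pos":[0,0,-120],"roll":0,"jaw":60},{"delta_pos":[0,0,-120],"roll":0,"jaw":60},{"delta_pos":[0,0,-120],"roll":0,"jaw":60}])

```text
time_s: 10.97
ee_pos: [486.2, 256.8, 202.1]
ee_rot: [180.0, -0.0, 43.9]
force: [0.7, 0.4, -0.3]
gripper_width: 55.0
gripper_force: 0.0
```

Run:
```python
from h import *
s,f,P=wrist(); im1=f["img"]; print(s["time_s"],s["ee_pos"],s["force"])
g=cv2.inRange(cv2.cvtColor(im1,cv2.COLOR_BGR2HSV),(45,80,40),(80,255,255))>0
q=P[g]; q=q[np.isfinite(q[:,2])&(np.hypot(q[:,0]-487,q[:,1]-257)<55)&(abs(q[:,2]-78)<12)]
print(len(q),"plane",np.linalg.lstsq(np.c_[q[:,:2]-[487,257],np.ones(len(q))],q[:,2],rcond=None)[0])
im2=env.grab_frame("scene")["img"]
cv2.imwrite("pics/m4.png",np.hstack([cv2.resize(im1,(400,300)),cv2.resize(im2[150:270,200:360],(400,300),interpolation=cv2.INTER_CUBIC)]))
```

```text
10.9667 [486.23134863 256.80748134 202.11222266] [ 0.7246759   0.37739038 -0.33009066]
8303 plane [-7.51428525e-04  1.71969970e-03  7.58038501e+01]
```

View pics/m4.png

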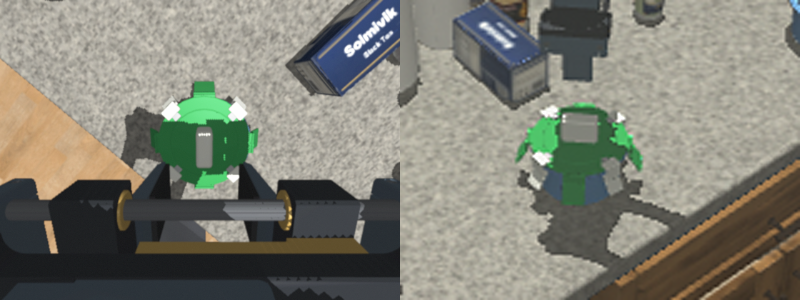

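The lid sits level on the tub (wrist view around (205,140)). The tilt is about 0.002 rad and the disc height matches a seated lid. The gripper is clear, so I'll hand the job in.

```bash
python3 -c "
from workcell import env
print(env.job_done())"
```

```text
the job is handed in; nothing more can be done
None
```

The lid is on the tub with the sauce pot, level and pressed down until it seated on the rim, the empty tub was not touched, and the job is handed in; no verdict came back.

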